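# Pump a full dose into the mixing dish

## Robot

A 6-joint arm with a two-finger parallel gripper is mounted at the origin on the work surface. World frame = base frame: x ahead of the robot, y to its left, z up, the work surface at z = 0. Lengths are in m, angles in rad, forces in N, time in s.
With the tool pointing down it reaches from about 0.275 to 0.75 m from the base axis. Payload 10.2 kg.
Tool frame: the origin (TCP) lies at the very end of the fingers, on their centre line; the grasp point (between the pads) lies 19 mm behind it; z points along the fingers, y is the direction in which the jaws open and shut (so a half turn about z gives the same grasp; the last joint's range is limited). The gripper opens to 85 mm and grips with 20 to 120 N. Pads are 22 mm wide; open, the fingers measure 114 mm over their backs; the gripper's body (76 mm by 85 mm) begins 54 mm behind the grasp point. The pads swing forward as they close: fully open they stand 13 mm farther back than shut.
Start: joints at [-1.469, 0.313, 1.498, -0, 1.331, -0.223], TCP at [0.168, -0.498, 0.231] pointing down, gripper open.
Joint ranges: [-2.94, 2.94], [-0.97, 2.17], [0.19, 2.56], [-1.23, 4.37], [0.02, 3.11], [-2.88, 2.88]. Speed limits (rad/s): [2.39, 2.39, 3.01, 3.14, 3.14, 3.14].

## Interface

Orientations are given as a rotation vector (axis times angle).
In Python, from station import robot gives the robot as it stands.
- The arm moves only by the tool apply_moves, never from a script. Its arguments are lists of equal length, an entry for each row: "xyz": the shift along the world's x, y, z in m, a list of three; "delta_rot": the turn, a rotation vector about the world's x, y, z in degrees, a list of three; "claw": the finger opening in m, from 0 to 0.0854. In form: {"xyz": [[tx, ty, tz], ...], "delta_rot": [[rx, ry, rz], ...], "claw": [claw, ...]}. A call has 1 to 5 rows; each row shifts and turns the commanded pose from where the row before left it; what a row does not reach is not made up. A row lasts 1/10 s, in which the tool goes at most 50 mm and 8.59 degrees, less where a joint would pass 70% of its speed; a pose out of reach is approached as far as the arm can. A call is refused whole if a number of a shift passes 0.05 or a number of a turn 8.59, either way. A call with a gripper value outside its range is refused whole. The fingers move at their own pace and stop on an object; "newtons" is the grip in N (left out, the last holds). Time passes only in rows, so rows that do not move let the fingers close. It gives the time, the measured TCP pose, the force and the opening at its end, in the units of the state.
- robot.read_state(): the state, without advancing time (a new reading comes with each control period).
- robot.read_camera(name): name is "side" or "top"; returns a dict with "frame" (384x512x3 uint8, red, green, blue), "fx", "fy", "cx", "cy" (pixels), "view" (4x4, takes a point from world to camera coordinates). Camera axes: x right, y up, looking along -z (the intrinsics and any distortion apply to the point x, -y, -z); pixel columns grow to the right and rows downward; lengths in m; the calibration is good to about 2 mm. A picture is of the moment at which its call begins. There is no depth.
- robot.hand_in(): hands the job in, once; it reports no verdict.
The state is a dict: "t": time; "joint_positions": joint angles; "dq": joint speeds; "effort": joint torques, N m; "tcp_pos": TCP position; "tool_rot": TCP orientation; "wrist_force": force on the tool from outside, world axes, zero at the start; "ft_torque": the same for the moment, N m; "finger_gap": finger opening in m.
Only numpy, scipy, OpenCV 4.12 (cv2) and the standard library are available. Lean on these libraries where they do the work, as an engineer would, in place of code of your own. Each camera call takes 0.05 s, during which the arm holds its last target. There are 200 camera calls.

## Task

Stand the handled steel mixing dish on the table with its bowl centred under the spout of the pump dispenser, and let go of it. Then press the pump head all the way down until it stops, and let it come fully back up, leaving the dish standing under the spout. Do not work the pump while the dish is not under the spout, and leave the other things on the table where they are.

Things in the scene. Friction and masses are not known exactly. Their poses are not given: they have to be found in the camera images.
- dish_center (a point): Loose steel mixing dish, 0.12 kg: a round straight-sided bowl of 60 mm outer diameter, 4 mm wall, 35 mm high, with a flat straight handle. This point is on the bowl's axis, half-way up (17.5 mm above its underside). The handle runs from the bowl along the dish's own -x axis; z is up. The dish starts upright on the table.
- dish_handle (a point): Point on the dish's handle where it is well gripped: middle of the handle's section, 95 mm from the bowl's axis, 28 mm above the dish's underside. The handle is a level flat bar 14 mm wide (along the dish's y) and 8 mm thick (24 to 32 mm above the underside); it ends 136 mm from the bowl's axis. There is free space below it. The dish hangs to one side of this grip, so grip firmly (about 40 N).
- head_top (a point): Pump dispenser: an amber bottle (64 mm diameter, upright) in a round steel holder (78 mm diameter) screwed to the table, fixed, with a black pump head on top. This point is the centre of the head's flat round top (38 mm diameter), on the bottle's axis, about 208 mm above the table when up; it moves down with the head. The spout runs along this frame's own -x axis, z is up.
- spout_tip (a point): The open end of the spout (a round black tube, 11 mm thick), 82 mm out from the bottle's axis along the head's own -x axis, about 181 mm above the table when the pump is up; it goes down with the head. A thing must come in beneath it from the front or the side: a gripper's body does not fit between spout and table.
- plunger (a joint): How far the pump head is pressed down, m: 0 fully up, 0.024 fully down on its stop. A spring lifts it back by itself: about 3 N to start it moving, about 9 N just before the stop; at the stop it is rigid.
- polish: Bystander: small nail polish bottle, 30 mm diameter, 71 mm high, dark cap, loose; origin at the centre of its underside.
- cleanser: Bystander: plain white capped bottle without a pump, 50 mm diameter, 130 mm high, loose; origin at the centre of its underside.
- buffer: Bystander: grey nail buffing block, 30 x 95 x 26 mm, lying loose; origin at the centre of its underside. Behind it, out of the way at the far left, a nail curing lamp (200 x 220 x 106 mm) stands fixed to the table.
Mind the look-alikes: they are no part of the job. Leave any pink look-alike of the part that bears dish_center alone.

How it is judged:
On the way, in this order (a step that is already met when the one before it is completed fails the run):
1. the dish stands on the table, let go, its bowl under the spout, the pump still up (horizontal distance between dish_center and spout_tip below 0.018 m and height (world z) of dish_center below 0.022 m and angle between dish_center's own z axis and vertical below 0.1 rad and contact force between dish and the fingers below 0.1 N and value of joint plunger below 0.003 m), for 0.2 s.
2. the pump head is pressed down to its stop with the dish under the spout (value of joint plunger above 0.0225 m and horizontal distance between dish_center and spout_tip below 0.018 m), for 0.1 s.
3. the pump head has come back up (value of joint plunger below 0.003 m), for 0.2 s.
At the end, for the whole second after the job is handed in: The dish stands upright (within 0.1 rad) on the table, released and at rest, its bowl's axis within 18 mm of the point below the spout tip; the pump was pressed to within 1.5 mm of its stop and is fully up again (within 3 mm) (all of step 1 and linear speed of dish below 0.02 m/s); the robot touches nothing.
It fails at once if the pump is worked (pressed more than 6 mm) while the dish is not under the spout (value of joint plunger above 0.006 m and horizontal distance between dish_center and spout_tip above 0.026 m).
It fails at once if the polish is moved more than 30 mm (distance of polish from where it was at the start of the episode above 0.03 m).
It fails at once if the cleanser is moved more than 30 mm (distance of cleanser from where it was at the start of the episode above 0.03 m).
It fails at once if the buffer is moved more than 30 mm (distance of buffer from where it was at the start of the episode above 0.03 m).
It also fails if it takes over 62 s, if anything falls off the work surface, if the arm or the gripper's body presses on something with over 40 N, if the wrist force passes 120 N, or if a joint passes its speed limit or range.

## Working session

There is one attempt and no reset: what is moved stays moved. The work goes in short steps, Python scripts to look and compute and a tool call to move; the robot and the scene stay as the last step left them, time stands still between calls to the robot, and variables do not carry over. Pictures are saved under pics/ and viewed, about 8 in all and at most 12, crops included, and the job is handed in when it is done.

Besides the shell and the picture viewer there is one more tool, called after "Emit:" by a JSON object that holds its "op" and its "data". apply_moves: Moves the arm, as the interface text tells. Its arguments: {"type":"object","properties":{"xyz":{"type":"array"},"delta_rot":{"type":"array"},"claw":{"type":"array"},"newtons":{"type":"number"}},"required":["xyz","delta_rot","claw"]}

```bash
mkdir -p pics; cat > h.py <<'E'
import numpy as np, cv2
from station import robot
def ray(c,u,v):
    V=np.array(c["view"]);R=V[:3,:3];o=-R.T@V[:3,3]
    d=R.T@np.array([(u-c["cx"])/c["fx"],-(v-c["cy"])/c["fy"],-1.0]);return o,d/np.linalg.norm(d)
def onz(c,u,v,z):
    o,d=ray(c,u,v);return o+d*(z-o[2])/d[2]
def proj(c,p):
    V=np.array(c["view"]);q=V[:3,:3]@np.array(p)+V[:3,3]
    return c["cx"]+c["fx"]*q[0]/-q[2], c["cy"]-c["fy"]*q[1]/-q[2]
def two(c1,p1,c2,p2):
    A=0;b=0
    for c,p in((c1,p1),(c2,p2)):
        o,d=ray(c,*p);M=np.eye(3)-np.outer(d,d);A=A+M;b=b+M@o
    return np.linalg.solve(A,b)
E
python3 - <<'E'
from h import *
for n in("top","side"):
    c=robot.read_camera(n);np.save(f"pics/{n}0.npy",c,allow_pickle=True)
    print({k:np.round(v,3).tolist() for k,v in c.items() if k!="frame"}, c.keys())
    cv2.imwrite(f"pics/{n}0.png",cv2.resize(c["frame"][:,:,::-1],None,fx=1.5,fy=1.5,interpolation=cv2.INTER_CUBIC))
print(robot.read_state())
E
```

```text
{'fx': 461.992, 'fy': 461.992, 'cx': 261.649, 'cy': 192.686, 'view': [[-0.008, -1.0, -0.019, 0.117], [0.98, -0.011, 0.198, -0.631], [-0.198, -0.017, 0.98, -1.323], [0.0, 0.0, 0.0, 1.0]]} dict_keys(['frame', 'fx', 'fy', 'cx', 'cy', 'view'])
{'fx': 396.789, 'fy': 396.789, 'cx': 257.342, 'cy': 193.487, 'view': [[0.941, -0.337, 0.016, -0.537], [0.204, 0.606, 0.769, -0.307], [-0.269, -0.72, 0.64, -0.788], [0.0, 0.0, 0.0, 1.0]]} dict_keys(['frame', 'fx', 'fy', 'cx', 'cy', 'view'])
{'t': 0.1, 'joint_positions': array([-1.46936725e+00,  3.13411586e-01,  1.49837850e+00, -1.07234273e-05,
        1.33102511e+00, -2.23387844e-01]), 'dq': array([-0.00036095, -0.00249842, -0.0004786 ,  0.00204471, -0.00096874,
        0.00189573]), 'effort': array([ 2.52229103e-03, -4.12898326e+01, -2.60139084e+01, -1.85377412e-04,
        3.06004775e-03,  6.51541882e-06]), 'tcp_pos': array([ 0.16751275, -0.49730237,  0.23077679]), 'tool_rot': array([-3.09904604e+00, -5.07787741e-01, -1.00661228e-04]), 'wrist_force': array([0.20513955, 0.37490778, 0.54918332]), 'ft_torque': array([-0.03096736,  0.03980093,  0.01400777]), 'finger_gap': 0.08522450332550972}
```

View pics/top0.png

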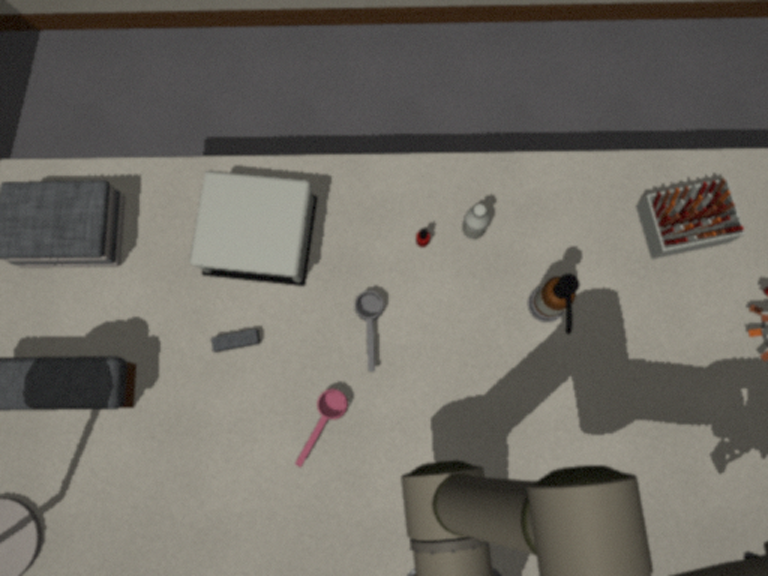

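View pics/side0.png

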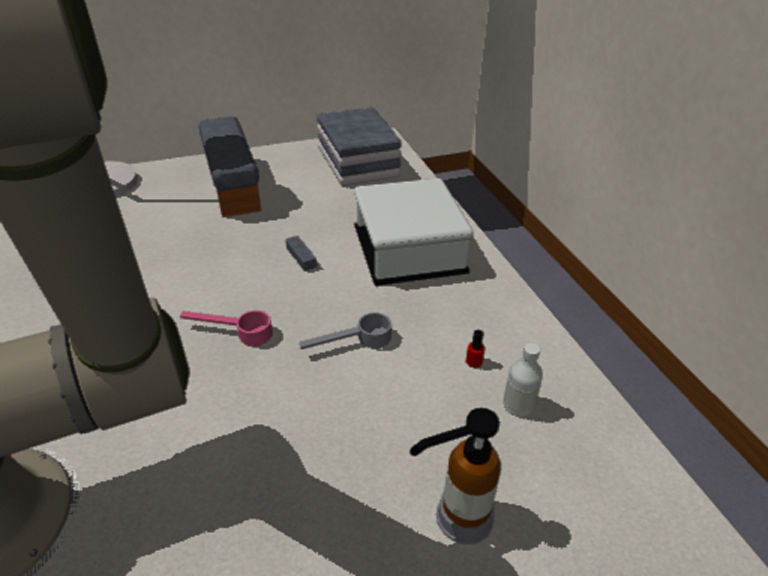

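Top view (1.5× pixels): the grey steel dish has its bowl at (370,303) and its handle end at (372,370). The pink look-alike is at (332,403). The pump head is at (565,287) with the spout tip at (569,331). The grey one is the steel dish, so I'll confirm that in an enlarged crop.

```bash
python3 - <<'E'
from h import *
t=np.load("pics/top0.npy",allow_pickle=True).item();s=np.load("pics/side0.npy",allow_pickle=True).item()
def crop(c,u,v,w,h,k):return cv2.resize(c["frame"][v:v+h,u:u+w,::-1],(w*k,h*k),interpolation=cv2.INTER_CUBIC)
a=np.hstack([crop(t,220,180,60,75,5),crop(t,345,175,60,75,5)])
b=np.hstack([crop(s,190,200,75,45,4),crop(s,265,265,75,45,4)])
cv2.imwrite("pics/crop.png",np.vstack([a,b]))
E
```

```text
(no output)
```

View pics/crop.png

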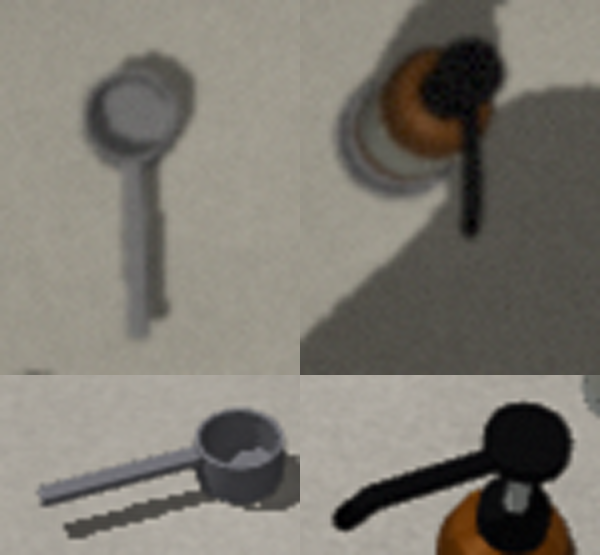

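The crop confirms it: a grey steel bowl with a straight handle, and a black pump with a bent spout. Next I'll measure positions.

```bash
python3 - <<'E'
from h import *
t=np.load("pics/top0.npy",allow_pickle=True).item();s=np.load("pics/side0.npy",allow_pickle=True).item()
r=lambda x:print(np.round(x,4))
print("rim");r(onz(t,247,203,.035));r(onz(s,249.7,216.2,.035));r(two(t,(247,203),s,(249.7,216.2)))
print("hend");r(onz(t,247.3,247.3,.032));r(onz(s,201,230,.032))
print("head");r(onz(t,378,190.6,.208));r(onz(s,322,281.2,.208));r(two(t,(378,190.6),s,(322,281.2)))
print("tip");r(onz(t,379,221.5,.181));r(onz(s,276.7,300.5,.181));r(two(t,(379,221.5),s,(276.7,300.5)))
print("polish/cleanser/buffer")
r(onz(t,423/1.5,240/1.5,.03));r(onz(t,475/1.5,225/1.5,.05));r(onz(t,236/1.5,340/1.5,.02))
E
```

```text
rim
[0.6066 0.1561 0.035 ]
[0.6062 0.1594 0.035 ]
[0.6055 0.1561 0.0383]
hend
[0.472  0.1556 0.032 ]
[0.4737 0.1536 0.032 ]
head
[ 0.6054 -0.2032  0.208 ]
[ 0.6093 -0.2069  0.208 ]
[ 0.6083 -0.2046  0.205 ]
tip
[ 0.5258 -0.2074  0.181 ]
[ 0.5308 -0.2004  0.181 ]
[ 0.5264 -0.2058  0.1896]
polish/cleanser/buffer
[0.7425 0.0469 0.03  ]
[ 0.7676 -0.0599  0.05  ]
[0.5386 0.4323 0.02  ]
```

Emit:
{"op": "apply_moves", "data": {"xyz": [[0.022,0.042,0],[0.022,0.042,0],[0.022,0.042,0],[0.022,0.042,0],[0.022,0.042,0]], "delta_rot": [[0,0,-1.2],[0,0,-1.2],[0,0,-1.2],[0,0,-1.2],[0,0,-1.2]], "claw": [0.06,0.06,0.06,0.06,0.06], "newtons": 50}}

```text
t: 0.6
tcp_pos: [0.2779, -0.2857, 0.2311]
tool_rot: [-3.123, -0.343, -0.0]
wrist_force: [0.9, -0.8, -0.1]
finger_gap: 0.0602
```

Emit:
{"op": "apply_moves", "data": {"xyz": [[0.022,0.042,0],[0.022,0.042,0],[0.022,0.042,0],[0.022,0.042,0],[0.022,0.042,0]], "delta_rot": [[0,0,-1.2],[0,0,-1.2],[0,0,-1.2],[0,0,-1.2],[0,0,-1.2]], "claw": [0.06,0.06,0.06,0.06,0.06]}}

```text
t: 1.1
tcp_pos: [0.3879, -0.0756, 0.2313]
tool_rot: [3.136, 0.179, 0.0]
wrist_force: [0.8, -0.6, -0.5]
finger_gap: 0.06
```

Emit:
{"op": "apply_moves", "data": {"xyz": [[0.022,0.042,-0.02],[0.022,0.042,-0.02],[0.022,0.042,-0.02],[0.022,0.042,-0.02],[0.022,0.042,-0.02]], "delta_rot": [[0,0,-1.2],[0,0,-1.2],[0,0,-1.2],[0,0,-1.2],[0,0,-1.2]], "claw": [0.06,0.06,0.06,0.06,0.06]}}

```text
t: 1.6
tcp_pos: [0.4948, 0.1285, 0.1331]
tool_rot: [3.141, 0.016, -0.0]
wrist_force: [1.0, -0.9, 0.5]
finger_gap: 0.0598
```

Emit:
{"op": "apply_moves", "data": {"xyz": [[0.014,0.023,-0.02],[0,0,-0.03],[0,0,0],[0,0,0]], "delta_rot": [[0,0,0],[0,0,0],[0,0,0],[0,0,0]], "claw": [0.06,0.06,0.06,0.06]}}

```text
t: 2.0
tcp_pos: [0.5083, 0.1492, 0.0845]
tool_rot: [3.141, 0.016, -0.001]
wrist_force: [0.9, -0.0, 0.2]
finger_gap: 0.0599
```

```bash
python3 - <<'E'
from h import *
ims=[]
st=robot.read_state();p=st["tcp_pos"];print(p,st["tool_rot"])
for n,(u,v) in(("top",(190,150)),("side",(160,130))):
    c=robot.read_camera(n);f=c["frame"][:,:,::-1].copy()
    q=proj(c,(.511,.156,.028));print(q);f[int(q[1]+.5),int(q[0]+.5)]=(0,255,0)
    ims.append(cv2.resize(f[v:v+140,u:u+130],None,fx=3,fy=3,interpolation=cv2.INTER_CUBIC))
cv2.imwrite("pics/above.png",np.hstack(ims))
E
```

```text
[0.50830325 0.14923286 0.08450197] [ 3.14146316e+00  1.62886500e-02 -1.19411206e-03]
(np.float64(247.20569380289885), np.float64(234.47716541412376))
(np.float64(215.09909535241763), np.float64(227.16332746963084))
```

View pics/above.png

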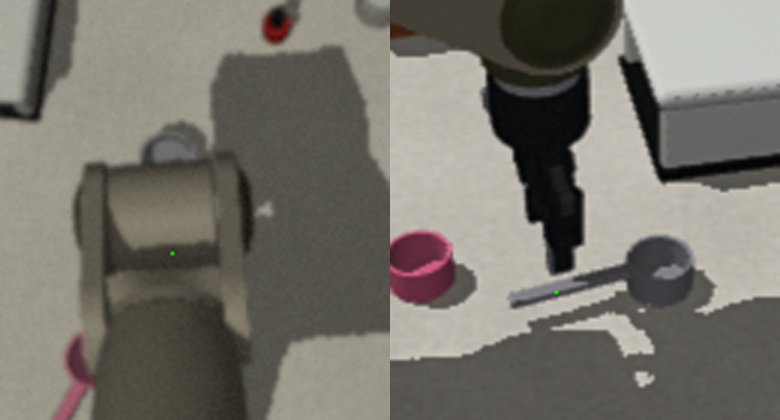

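Top view: the arm hides the handle. Side view: the predicted grip point (green, crop (556,292)) lies on the grey handle, and the jaws are above it. Descending with a small correction.

Emit:
{"op": "apply_moves", "data": {"xyz": [[0.003,0.007,0],[0,0,-0.035],[0,0,-0.03],[0,0,-0.01],[0,0,0]], "delta_rot": [[0,0,0],[0,0,0],[0,0,0],[0,0,0],[0,0,0]], "claw": [0.06,0.06,0.06,0.06,0.06]}}

```text
t: 2.6
tcp_pos: [0.5113, 0.1565, 0.009]
tool_rot: [3.142, 0.016, -0.002]
wrist_force: [0.4, -0.1, 0.3]
finger_gap: 0.0599
```

Emit:
{"op": "apply_moves", "data": {"xyz": [[0,0,0],[0,0,0],[0,0,0],[0,0,0],[0,0,0]], "delta_rot": [[0,0,0],[0,0,0],[0,0,0],[0,0,0],[0,0,0]], "claw": [0.0,0.0,0.0,0.0,0.0], "newtons": 50}}

```text
t: 3.1
tcp_pos: [0.5118, 0.1564, 0.0096]
tool_rot: [-3.142, -0.017, -0.002]
wrist_force: [0.0, -0.2, 2.3]
finger_gap: 0.0131
```

Emit:
{"op": "apply_moves", "data": {"xyz": [[0,0,0],[0,0,0.008],[0,0,0.01],[0,0,0.012],[0,0,0]], "delta_rot": [[0,0,0],[0,0,0],[0,0,0],[0,0,0],[0,0,0]], "claw": [0.0,0.0,0.0,0.0,0.0]}}

```text
t: 3.6
tcp_pos: [0.5123, 0.1567, 0.0411]
tool_rot: [-3.141, -0.017, -0.005]
wrist_force: [0.7, 0.3, -1.3]
finger_gap: 0.013
```

```bash
python3 - <<'E'
from h import *
st=robot.read_state();print(st["tcp_pos"],st["tool_rot"],st["wrist_force"],st["finger_gap"])
c=robot.read_camera("side");f=c["frame"][:,:,::-1]
cv2.imwrite("pics/lift.png",cv2.resize(f[150:270,160:290],None,fx=5,fy=5,interpolation=cv2.INTER_CUBIC)[:600])
d=np.array([.0,0,.03])
print([np.round(proj(c,p),1) for p in((.607,.157,.065),(.471,.155,.062))])
E
```

```text
[0.51232256 0.15665143 0.04108189] [-3.14129398 -0.01694245 -0.00489177] [ 0.66416132  0.27324597 -1.31020184] 0.012998471642978116
[array([250.4, 208.2]), array([198.9, 221.3])]
```

View pics/lift.png

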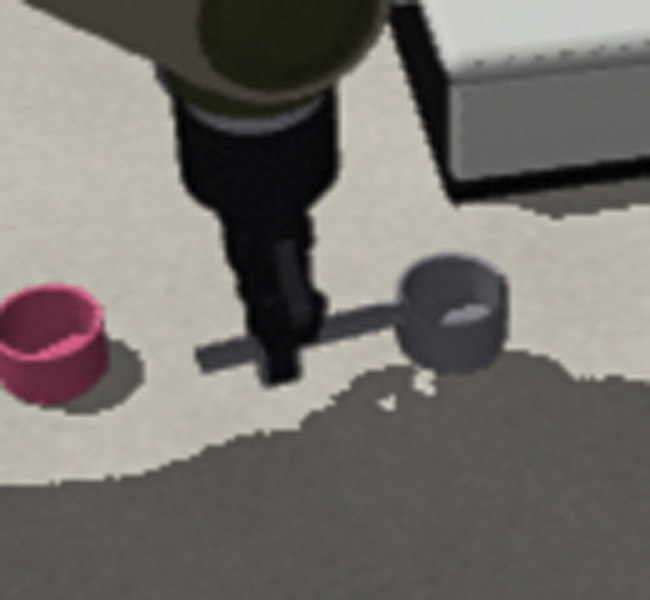

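The dish is lifted level: rim centre at crop (452,288), i.e. side px (250.4,207.6), against a predicted (250.4,208.2). Carrying it to the spout by (-0.081, -0.362).

Emit:
{"op": "apply_moves", "data": {"xyz": [[-0.0054,-0.01,0],[-0.0054,-0.02,0],[-0.0054,-0.03,0],[-0.0054,-0.03,0],[-0.0054,-0.03,0]], "delta_rot": [[0,0,0],[0,0,0],[0,0,0],[0,0,0],[0,0,0]], "claw": [0.0,0.0,0.0,0.0,0.0]}}

```text
t: 4.15
tcp_pos: [0.4832, 0.035, 0.0387]
tool_rot: [-3.141, -0.017, 0.002]
wrist_force: [0.7, 0.3, -1.4]
finger_gap: 0.013
```

Emit:
{"op": "apply_moves", "data": {"xyz": [[-0.0054,-0.03,0],[-0.0054,-0.03,0],[-0.0054,-0.03,0],[-0.0054,-0.03,0],[-0.0054,-0.03,0]], "delta_rot": [[0,0,0],[0,0,0],[0,0,0],[0,0,0],[0,0,0]], "claw": [0.0,0.0,0.0,0.0,0.0]}}

```text
t: 4.65
tcp_pos: [0.4561, -0.1149, 0.0388]
tool_rot: [-3.141, -0.016, 0.002]
wrist_force: [0.4, -0.2, -1.6]
finger_gap: 0.0127
```

Emit:
{"op": "apply_moves", "data": {"xyz": [[-0.0054,-0.03,0],[-0.0054,-0.03,0],[-0.0054,-0.02,0],[-0.0054,-0.01,0],[-0.0054,-0.002,0]], "delta_rot": [[0,0,0],[0,0,0],[0,0,0],[0,0,0],[0,0,0]], "claw": [0.0,0.0,0.0,0.0,0.0]}}

```text
t: 5.15
tcp_pos: [0.4295, -0.2061, 0.0388]
tool_rot: [-3.141, -0.015, 0.001]
wrist_force: [0.5, 0.7, -0.8]
finger_gap: 0.0127
```

```bash
python3 - <<'E'
from h import *
c=robot.read_camera("side");st=robot.read_state();print(st["tcp_pos"],st["tool_rot"],st["wrist_force"],st["finger_gap"])
f=c["frame"][:,:,::-1]
cv2.imwrite("pics/place.png",cv2.resize(f[234:384,190:350],None,fx=4,fy=4,interpolation=cv2.INTER_CUBIC))
t=robot.read_camera("top");cv2.imwrite("pics/placet.png",cv2.resize(t["frame"][150:290,320:450,::-1],None,fx=4,fy=4))
print([np.round(proj(c,p),1) for p in((.526,-.205,.065),(.39,-.205,.062))])
E
```

```text
[ 0.42891645 -0.2053848   0.03875665] [-3.14059779e+00 -1.55654704e-02  2.10701732e-03] [-0.22880315 -1.28196313 -0.75968148] 0.012789035267607713
[array([272.3, 340.2]), array([201.1, 364.3])]
```

View pics/place.png

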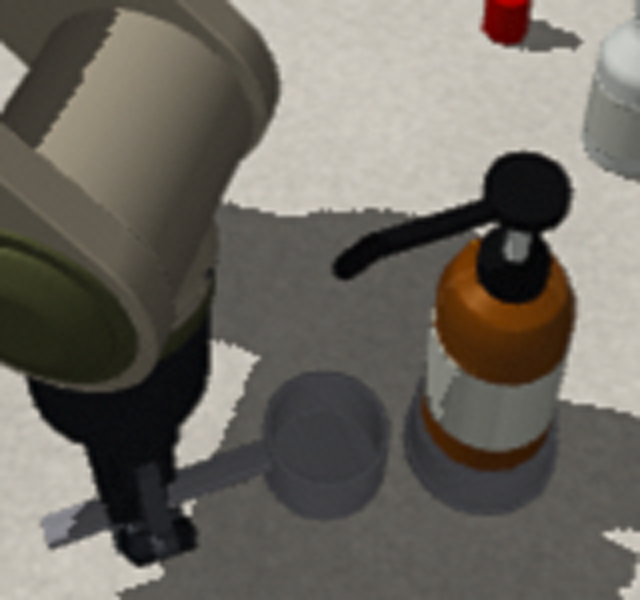

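The bowl rim centre is at crop (326,420), i.e. px (271.5,339), against a predicted (272.3,340). It is under the spout and clear of the holder. Lowering and releasing.

Emit:
{"op": "apply_moves", "data": {"xyz": [[0.001,0,-0.01],[0,0,-0.01],[0,0,-0.007],[0,0,-0.002],[0,0,0]], "delta_rot": [[0,0,0],[0,0,0],[0,0,0],[0,0,0],[0,0,0]], "claw": [0.0,0.0,0.0,0.0,0.0]}}

```text
t: 5.75
tcp_pos: [0.4313, -0.2051, 0.0099]
tool_rot: [-3.141, -0.017, 0.001]
wrist_force: [-0.6, 1.7, 2.3]
finger_gap: 0.0135
```

Emit:
{"op": "apply_moves", "data": {"xyz": [[0,0,0],[0,0,0],[0,0,0],[0,0,0],[0,0,0]], "delta_rot": [[0,0,0],[0,0,0],[0,0,0],[0,0,0],[0,0,0]], "claw": [0.02,0.03,0.05,0.05,0.05]}}

```text
t: 6.25
tcp_pos: [0.4315, -0.2056, 0.0102]
tool_rot: [3.141, 0.017, 0.0]
wrist_force: [0.1, -0.8, 0.2]
finger_gap: 0.0501
```

Emit:
{"op": "apply_moves", "data": {"xyz": [[0,0,0.02],[-0.005,0,0.04],[-0.01,0,0.045],[-0.01,0,0.045],[-0.01,0,0.045]], "delta_rot": [[0,0,0],[0,0,0],[0,0,0],[0,0,0],[0,0,0]], "claw": [0.05,0.05,0.05,0.05,0.05]}}

```text
t: 6.75
tcp_pos: [0.3957, -0.2052, 0.207]
tool_rot: [3.141, 0.017, 0.0]
wrist_force: [0.8, 0.1, -0.5]
finger_gap: 0.0501
```

Emit:
{"op": "apply_moves", "data": {"xyz": [[-0.02,0,0.045],[-0.02,0,0.045],[0,0,0],[0,0,0]], "delta_rot": [[0,0,0],[0,0,0],[0,0,0],[0,0,0]], "claw": [0.0,0.0,0.0,0.0]}}

```text
t: 7.15
tcp_pos: [0.3563, -0.2056, 0.2956]
tool_rot: [3.14, 0.016, 0.002]
wrist_force: [0.2, -0.5, -1.1]
finger_gap: -0.0
```

```bash
python3 - <<'E'
from h import *
t=robot.read_camera("top");c=robot.read_camera("side");st=robot.read_state();print(st["tcp_pos"],st["tool_rot"],st["wrist_force"],st["finger_gap"])
a=cv2.resize(t["frame"][160:280,330:430,::-1],None,fx=4,fy=4,interpolation=cv2.INTER_CUBIC)
b=cv2.resize(c["frame"][264:384,210:310,::-1],None,fx=4,fy=4,interpolation=cv2.INTER_CUBIC)
cv2.imwrite("pics/rel.png",np.hstack([a,b]))
print([np.round(proj(c,p),1) for p in((.526,-.205,.035),(.526,-.205,.181))],[np.round(proj(t,p),1) for p in((.526,-.205,.035),(.526,-.205,.181))])
E
```

```text
[ 0.35632076 -0.20523274  0.29403797] [-3.14000087e+00 -1.68145430e-02  2.12510464e-03] [0.09866322 0.02814294 0.09701642] 8.573092214268982e-05
[array([271.6, 348.6]), array([275.1, 303.5])] [array([367. , 228.1]), array([378.1, 221.4])]
```

View pics/rel.png

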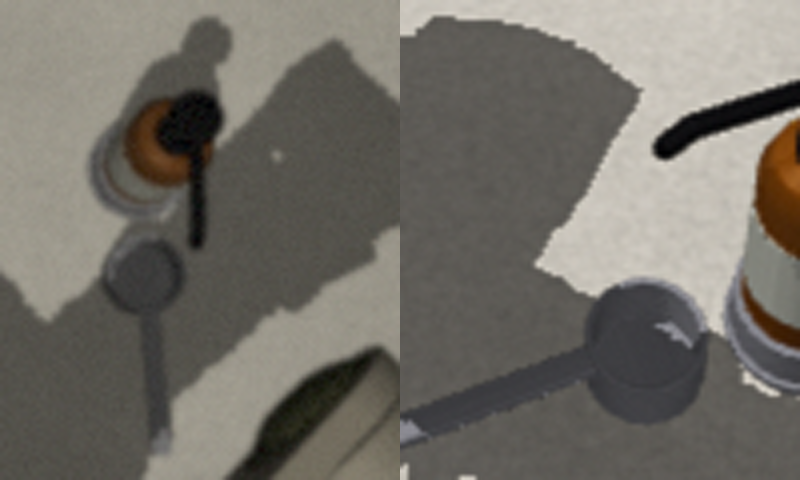

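Side view, dish at crop (647,332): it stands upright and free. Top view: rim centre px (366,228) and spout tip px (379,221), against predictions of (367,228) and (378,221). The offset is about 5 mm, well inside 18 mm. Now going above the pump head.

Emit:
{"op": "apply_moves", "data": {"xyz": [[0.03,0,0],[0.045,0,0],[0.045,0,0],[0.045,0,0],[0.045,0,0]], "delta_rot": [[0,0,0],[0,0,0],[0,0,0],[0,0,0],[0,0,0]], "claw": [0.0,0.0,0.0,0.0,0.0]}}

```text
t: 7.75
tcp_pos: [0.5683, -0.2048, 0.293]
tool_rot: [-3.14, -0.018, 0.004]
wrist_force: [-0.7, -1.8, 1.2]
finger_gap: 0.0001
```

Emit:
{"op": "apply_moves", "data": {"xyz": [[0.03,0,0],[0.011,0,-0.03],[0,0,-0.03],[0,0,0],[0,0,0]], "delta_rot": [[0,0,0],[0,0,0],[0,0,0],[0,0,0],[0,0,0]], "claw": [0.0,0.0,0.0,0.0,0.0]}}

```text
t: 8.25
tcp_pos: [0.6074, -0.2053, 0.2348]
tool_rot: [-3.141, -0.017, 0.002]
wrist_force: [-0.1, -0.2, 1.2]
finger_gap: -0.0
```

```bash
python3 - <<'E'
from h import *
c=robot.read_camera("side");st=robot.read_state();print(st["tcp_pos"],st["tool_rot"],st["wrist_force"],st["finger_gap"])
cv2.imwrite("pics/press.png",cv2.resize(c["frame"][224:374,220:380,::-1],None,fx=4,fy=4,interpolation=cv2.INTER_CUBIC))
E
```

```text
[ 0.60768461 -0.2056086   0.23618018] [3.14105217e+00 1.67419861e-02 1.44885369e-03] [ 0.05920261 -0.36693979  0.36660991] -0.00012290132834366456
```

View pics/press.png

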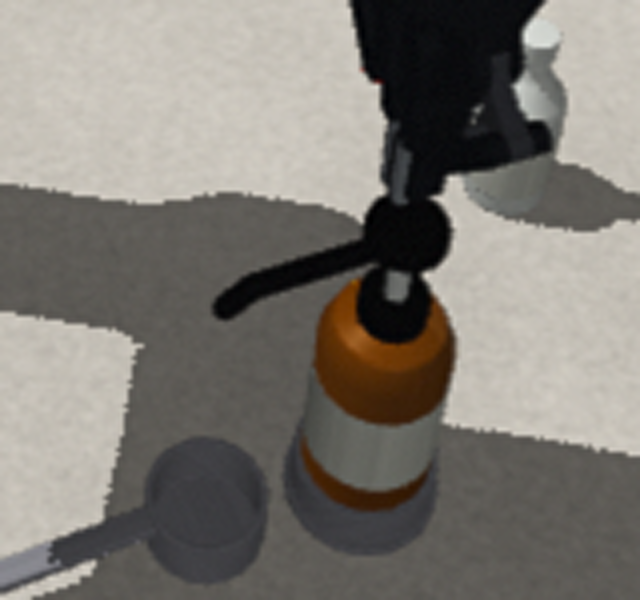

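The closed fingers are just above the head (crop (405,235)), and the dish is in place at (207,510). Pressing gently.

Emit:
{"op": "apply_moves", "data": {"xyz": [[0,0,-0.015],[0,0,-0.01],[0,0,-0.006],[0,0,-0.006],[0,0,0]], "delta_rot": [[0,0,0],[0,0,0],[0,0,0],[0,0,0],[0,0,0]], "claw": [0.0,0.0,0.0,0.0,0.0]}}

```text
t: 8.8
tcp_pos: [0.6075, -0.2056, 0.1985]
tool_rot: [3.141, 0.017, 0.001]
wrist_force: [-1.3, -0.3, 5.1]
finger_gap: -0.0002
```

Emit:
{"op": "apply_moves", "data": {"xyz": [[0,0,-0.004],[0,0,-0.004],[0,0,-0.003],[0,0,0],[0,0,0]], "delta_rot": [[0,0,0],[0,0,0],[0,0,0],[0,0,0],[0,0,0]], "claw": [0.0,0.0,0.0,0.0,0.0]}}

```text
t: 9.3
tcp_pos: [0.6075, -0.2057, 0.1886]
tool_rot: [3.141, 0.017, 0.002]
wrist_force: [-4.6, 0.7, 7.8]
finger_gap: 0.0
```

Emit:
{"op": "apply_moves", "data": {"xyz": [[0,0,-0.002],[0,0,-0.002],[0,0,-0.001],[0,0,0]], "delta_rot": [[0,0,0],[0,0,0],[0,0,0],[0,0,0]], "claw": [0.0,0.0,0.0,0.0]}}

```text
t: 9.7
tcp_pos: [0.6075, -0.2057, 0.184]
tool_rot: [3.14, 0.017, 0.002]
wrist_force: [-3.6, 2.5, 9.8]
finger_gap: 0.0004
```

Emit:
{"op": "apply_moves", "data": {"xyz": [[0,0,-0.001],[0,0,0],[0,0,0]], "delta_rot": [[0,0,0],[0,0,0],[0,0,0]], "claw": [0.0,0.0,0.0]}}

```text
t: 10.0
tcp_pos: [0.6076, -0.2057, 0.184]
tool_rot: [3.14, 0.017, 0.003]
wrist_force: [-6.3, 2.0, 15.7]
finger_gap: 0.0001
```

Emit:
{"op": "apply_moves", "data": {"xyz": [[0,0,-0.001],[0,0,0],[0,0,0]], "delta_rot": [[0,0,0],[0,0,0],[0,0,0]], "claw": [0.0,0.0,0.0]}}

```text
t: 10.3
tcp_pos: [0.6076, -0.2057, 0.1839]
tool_rot: [3.139, 0.017, 0.004]
wrist_force: [-8.3, 3.1, 20.0]
finger_gap: 0.0001
```

Emit:
{"op": "apply_moves", "data": {"xyz": [[0,0,0.005],[0,0,0.006],[0,0,0.006],[0,0,0.006],[0,0,0.01]], "delta_rot": [[0,0,0],[0,0,0],[0,0,0],[0,0,0],[0,0,0]], "claw": [0.0,0.0,0.0,0.0,0.0]}}

```text
t: 10.8
tcp_pos: [0.6074, -0.2055, 0.2133]
tool_rot: [-3.141, -0.017, 0.0]
wrist_force: [-0.5, 0.4, -0.2]
finger_gap: -0.0002
```

Emit:
{"op": "apply_moves", "data": {"xyz": [[0,0,0.03],[0,0,0.04],[-0.04,0,0],[-0.04,0,0],[0,0,0]], "delta_rot": [[0,0,0],[0,0,0],[0,0,0],[0,0,0],[0,0,0]], "claw": [0.0,0.0,0.0,0.0,0.0]}}

```text
t: 11.3
tcp_pos: [0.524, -0.205, 0.2831]
tool_rot: [-3.14, -0.015, 0.004]
wrist_force: [0.3, -0.5, 0.5]
finger_gap: 0.0001
```

Emit:
{"op": "apply_moves", "data": {"xyz": [[-0.04,0,0],[-0.04,0,0],[-0.04,0,0],[0,0,0],[0,0,0]], "delta_rot": [[0,0,0],[0,0,0],[0,0,0],[0,0,0],[0,0,0]], "claw": [0.0,0.0,0.0,0.0,0.0]}}

```text
t: 11.8
tcp_pos: [0.4077, -0.2058, 0.2838]
tool_rot: [3.141, 0.015, 0.002]
wrist_force: [0.5, -1.5, -0.5]
finger_gap: 0.0001
```

```bash
python3 - <<'E'
from h import *
t=robot.read_camera("top");c=robot.read_camera("side");st=robot.read_state();print(st["tcp_pos"],st["wrist_force"])
a=cv2.resize(t["frame"][130:280,270:430,::-1],None,fx=2.5,fy=2.5,interpolation=cv2.INTER_CUBIC)
b=cv2.resize(c["frame"][220:370,220:380,::-1],None,fx=2.5,fy=2.5,interpolation=cv2.INTER_CUBIC)
cv2.imwrite("pics/end.png",np.hstack([a,b]))
E
```

```text
[ 0.40835087 -0.20574507  0.28328998] [-0.33695759  0.26834947  0.1144773 ]
```

View pics/end.png

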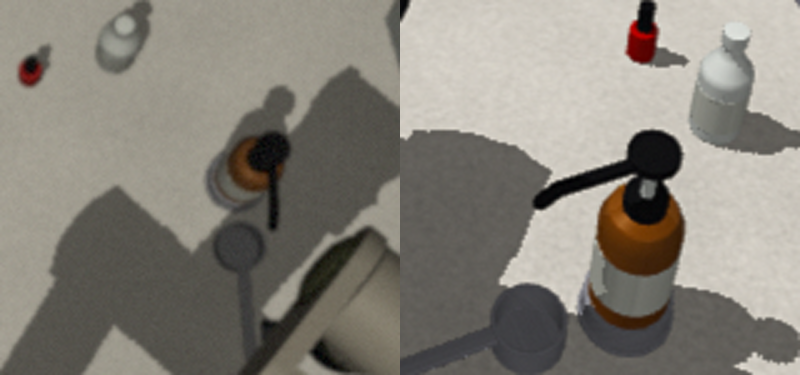

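The head is back at side px (322,282), its starting position. The dish is still at top px (366,229), and the bystanders haven't moved.

```bash
python3 -c "
from station import robot
print(robot.hand_in())"
```

```text
the job is handed in; nothing more can be done
None
```

The job is done and handed in at about 12 s of the 62 s. `hand_in` reports no verdict, so what follows rests on my own measurements.

- **Dish:** I gripped the steel dish by its handle and stood it under the spout. I then let go and lifted the arm clear. After release, the cameras put the bowl's axis about 5 mm from the point below the spout tip, against the 18 mm allowed. The dish was in the same place after the press.
- **Pump:** I pressed the head with closed fingers until it stopped moving. The TCP stayed at z = 0.184 m while the force rose to 20 N. That is about 24 mm below the stated head height of 0.208 m, so the full stroke. I then withdrew, and the side camera showed the head back at its starting pixel position.
- **Other things:** The polish and cleanser stood undisturbed in the last picture. The buffer and the pink look-alike were outside that crop. The arm never touched them and was well clear at the end.

**Disagreement between checks:** The two cameras differed by up to 7 mm on the spout tip's y position when each was cast onto the stated height. I used a value in between, based on crossing the two views and on the 82 mm spout length, which is close enough for the tolerance.

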